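Set the coffee-pot counter to six and dock it

ROBOT

A 6-joint arm with a two-finger parallel gripper is mounted at the origin on the work surface. World frame = base frame: x ahead of the robot, y to its left, z up, the work surface at z = 0. Lengths are in m, angles in rad, forces in N, time in s.
With the tool pointing down it reaches from about 0.325 to 0.875 m from the base axis. Payload 4.4 kg.
Tool frame: the origin (TCP) lies on the centre line of the jaws, within the pads' length; the fingertips stand 19 mm ahead of it and the grasp point (between the pads) is the TCP; z points along the fingers, y is the line along which they close (so a half turn about z gives the same grasp; the last joint's range is limited). The gripper opens to 85 mm and grips with 20 to 120 N. Pads are 22 mm wide; open, the fingers measure 114 mm over their backs; the gripper's body (76 mm by 85 mm) begins 54 mm behind the grasp point. The pads swing forward as they close: fully open they stand 13 mm farther back than shut.
Start: joints at [1.024, 0.207, 1.542, -0, 1.393, -0.15], TCP at [0.222, 0.531, 0.25] pointing down, gripper open.
Joint ranges: [-2.73, 2.73], [-0.86, 2.22], [0.23, 2.46], [-1.11, 4.25], [0.08, 2.63], [-2.82, 2.82]. Speed limits (rad/s): [2.79, 2.79, 3.14, 3.14, 3.14, 3.14].

INTERFACE

Orientations are given as a unit quaternion [x, y, z, w].
In Python, from rig import bot gives the robot as it stands.
- The arm moves only by the tool send_rows, never from a script. Its argument "targets" is a list of rows, each an object with "travel": the shift along the tool's x, y, z in m, a list of three; "delta_rot": the turn, a rotation vector about the tool's x, y, z in rad, a list of three; "grip": the opening, from -1 (shut) to 1 (fully open), so that 0 is half open. A call has 1 to 12 rows; each row shifts and turns the commanded pose from where the row before left it, along the tool's axes as they then stand; what a row does not reach is not made up. A row lasts 1/12 s, in which the tool goes at most 41.7 mm and 7.16 degrees, less where a joint would pass 70% of its speed; a pose out of reach is approached as far as the arm can. A call is refused whole if a number of a shift passes 0.0417 or a number of a turn 0.125, either way. A call with a gripper value outside its range is refused whole. The fingers move at their own pace and stop on an object; "newtons" is the grip in N (left out, the last holds). Time passes only in rows, so rows that do not move let the fingers close. It gives the time, the measured TCP pose, the force, the opening and the grip force at its end, in the units of the state.
- bot.sense(): the state, without advancing time (a new reading comes with each control period).
- bot.camera(name): name is "side" or "top"; returns (picture, depth): 400x640x3 uint8, red, green, blue; 400x640 float32, m along the optical axis (not along the pixel's ray), 0 where there is no reading.
- bot.camera_params(name): a dict with "mtx" (3x3 intrinsics, pixels), "pose" (4x4, takes a point from camera to world coordinates). Camera axes: x right, y down, z forward; pixel columns grow to the right and rows downward; lengths in m; the calibration is good to about 2 mm. A picture is of the moment at which its call begins. camera_params takes no time and is no camera call.
- bot.finish_job(): hands the job in; it is judged then, once.
The state is a dict: "time_s": time; "joint_pos": joint angles; "joint_vel": joint speeds; "joint_torque": joint torques, N m; "eef_pos": TCP position; "eef_rot": TCP orientation; "ft_force": force on the tool from outside, world axes, zero at the start; "wrist_torque": the same for the moment, N m; "opening": finger opening in m; "grasp_force": force on a finger pad.
Only numpy, scipy, OpenCV 4.12 (cv2) and the standard library are available. Lean on these libraries where they do the work, as an engineer would, in place of code of your own. Each camera call takes 0.05 s, during which the arm holds its last target. There are 200 camera calls.

TASK

Lift the grey pot counter out of its bay in the condiment caddy, stand it upright on the open worktop and let go of it, then press its step button there, with no more force than a firm thumb, until the drum shows six pips under the window. Then take it again by its two short ends and set it down fully home on the base of the dark steel dock, between the two cheeks, either way round, and let go. Never drop the counter or carry it by its button, and leave the creamer can, the cup and the stirrer box where they stand.

Things in the scene. Friction and masses are not known exactly. Their poses are not given: they have to be found in the camera images.
- counter_mid (a point): Centre (30 mm above the underside) of the pot counter: a loose grey plastic block, 66 mm along its x, 48 mm along its y, 60 mm tall, 0.35 to 0.6 kg. Its top has a clear flush window over a white six-sided drum towards the -x end and a round black step button towards the +x end. It starts upright in the caddy's bay.
- button_top (a point): Centre of the step button's flat top, 22 mm diameter, 19 mm from the counter's centre towards +x, at rest 15 mm above the counter's top (75 mm above its underside). Travel 10 mm straight down to a firm rubber stop; it springs back. The push rises to 4 to 6 N, eases when the drum snaps over about 7 mm down, then meets the stop; 10 to 12 N is surely at the stop.
- button: The same button (black cap); origin on its axis, level with the counter's top when up. Each full stroke, down to the stop and right up again, steps the drum one face; a short stroke may do nothing. Over 40 N is too hard.
- drum (a joint): Drum angle, rad; steps only forward, 1.047 a stroke: 0 shows one pip up under the window, 1.047 two, 2.094 three, 3.142 four, 4.189 five, 5.236 SIX (wanted), 6.283 one again; 11.519 is six on the second turn. White faces 18 x 35 mm with 5.8 mm black pips laid out as on dice. Starts at one, two, three or four.
- counter: The same counter; origin at the centre of its underside, z up, x along its 66 mm length towards the button. In the caddy only its two long faces (48 mm apart, across y) are free for fingers; in the dock only its two short ends (66 mm apart, across x).
- caddy_bay (a point): Middle of the bay floor, 3 mm above the worktop, in the fixed bright steel caddy. Two walls, 3 mm thick, 40 mm wide, rising 58 mm above the worktop, stand at x = -36 and +36 mm (inner faces; 3 mm play each end of the counter); the y sides are open. Beyond the +x wall a 40 mm tall, 44 mm wide bin of sachets reaches x = 85 mm.
- dock_seat (a point): Middle of the fixed dark steel dock's 90 x 90 mm base plate, on its top, 3 mm above the worktop. Two cheeks, 44 mm long (x), 3 mm thick, 58 mm tall above the worktop, have inner faces at y = -27 and +27 mm (3 mm play each), flared over the top 8 mm; x ends open. The docked counter lies along this x; its centre is 30 mm above this point.
- creamer_mid (a point): Bystander: centre of a creamer can, 60 mm diameter, 95 mm tall, standing loose.
- cup_mid (a point): Bystander: centre of an upright empty white cup, 76 mm across the rim, 85 mm tall, loose.
- stirbox_mid (a point): Bystander: centre of a loose cardboard box of stirrers, 60 x 130 x 32 mm tall.
Things that resemble listed ones, but are neither listed nor needed, are in the scene too. Leave any blue look-alike of the counter alone.

How it is judged:
By the outcome, as a careful person would: the job done as asked, in the order asked, and still so for the second after the job is handed in, with the robot touching nothing.
It also fails if it takes over 72 s, if anything falls off the work surface, if the arm or the gripper's body presses on something with over 40 N, if the wrist force passes 120 N, or if a joint passes its speed limit or range.

## Working session

There is one attempt and no reset: what is moved stays moved. The work goes in short steps, Python scripts to look and compute and a tool call to move; the robot and the scene stay as the last step left them, time stands still between calls to the robot, and variables do not carry over. Pictures are saved under pics/ and viewed, at most 10 in all, crops included, and the job is handed in when it is done.

Besides the shell and the picture viewer there is one more tool, called after "Request:" as name(argument=value, ...) on one line, values as JSON. send_rows: Moves the arm, as the interface text tells. Its arguments: {"type":"object","properties":{"targets":{"type":"array","items":{"type":"object","properties":{"travel":{"type":"array","items":{"type":"number"}},"delta_rot":{"type":"array","items":{"type":"number"}},"grip":{"type":"number"}}}},"newtons":{"type":"number"}},"required":["targets"]}

```bash
mkdir -p pics; ls
cat > h.py <<'E'
import numpy as np, cv2
from rig import bot
def snap(n,fn=None):
    im,d=bot.camera(n)
    if fn: cv2.imwrite('pics/'+fn,im[:,:,::-1])
    return im,d
def cloud(n,d):
    p=bot.camera_params(n);K=np.array(p['mtx']);T=np.array(p['pose'])
    v,u=np.mgrid[0:400,0:640]
    r=np.stack([(u-K[0,2])/K[0,0],(v-K[1,2])/K[1,1],np.ones_like(u)],-1)*d[...,None]
    return r@T[:3,:3].T+T[:3,3]
def ray(n,u,v,z):
    p=bot.camera_params(n);K=np.array(p['mtx']);T=np.array(p['pose'])
    r=T[:3,:3]@np.array([(u-K[0,2])/K[0,0],(v-K[1,2])/K[1,1],1]);o=T[:3,3]
    return o+r*(z-o[2])/r[2]
E
python3 - <<'E'
from h import *
for n in('top','side'):
    im,d=snap(n,n+'0.png'); np.savez(n+'0.npz',im=im,d=d)
    p=bot.camera_params(n);print(n,np.round(p['mtx'],1).tolist(),np.round(p['pose'],3).tolist())
s=bot.sense();print(s)
E
```

```text
pics
top [[367.4, 0.0, 321.2], [0.0, 367.4, 203.2], [0.0, 0.0, 1.0]] [[0.009, -0.994, 0.112, 0.458], [-1.0, -0.009, -0.0, 0.009], [0.001, -0.112, -0.994, 1.058], [0.0, 0.0, 0.0, 1.0]]
side [[409.8, 0.0, 312.6], [0.0, 409.8, 202.8], [0.0, 0.0, 1.0]] [[0.923, -0.193, 0.333, 0.199], [-0.384, -0.515, 0.766, -0.855], [0.024, -0.835, -0.549, 0.674], [0.0, 0.0, 0.0, 1.0]]
{'time_s': 0.1, 'joint_pos': array([ 1.02449844e+00,  2.07372707e-01,  1.54285442e+00, -3.31465646e-05,
        1.39348309e+00, -1.50512215e-01]), 'joint_vel': array([-2.12498948e-05, -2.28987461e-03, -3.92475994e-03,  3.12257256e-04,
       -4.26293563e-04, -2.81281780e-05]), 'joint_torque': array([ 6.17201351e-06, -3.84091902e+01, -2.92548680e+01, -1.78742966e-04,
        4.86399746e-03, -1.68263995e-05]), 'eef_pos': array([0.2213608 , 0.52996783, 0.24919975]), 'eef_rot': array([ 1.96600736e-01,  9.80483059e-01, -1.00073764e-03, -3.46137083e-04]), 'ft_force': array([-0.32206203,  0.04611163,  0.33508818]), 'wrist_torque': array([ 0.02777949,  0.01624065, -0.03763426]), 'grasp_force': 0.0, 'opening': 0.08519721458832012}
```

View pics/top0.png

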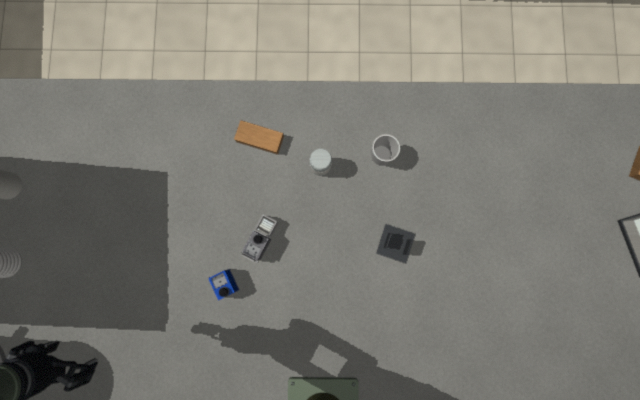

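View pics/side0.png

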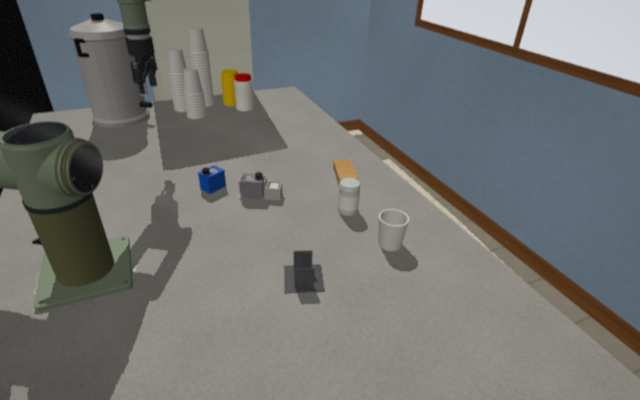

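The top view shows the caddy with the grey counter at about (259,240) px and the sachet bin at (266,224). The dock is at (396,243), the blue look-alike at (223,284), the can at (320,160), the cup at (386,149) and the stirrer box at (259,137).

Run:
```python
from h import *
a=np.load('top0.npz');im=a['im'];d=a['d'];P=cloud('top',d)
c1=cv2.resize(im[205:270,230:295],(390,390),interpolation=cv2.INTER_CUBIC);c2=cv2.resize(im[215:270,370:425],(390,390),interpolation=cv2.INTER_CUBIC)
cv2.imwrite('pics/z1.png',np.hstack([c1,c2])[:,:,::-1])
def comps(n,P,box,lo,hi):
    x0,x1,y0,y1=box
    m=((P[...,2]>lo)&(P[...,2]<hi)&(P[...,0]>x0)&(P[...,0]<x1)&(P[...,1]>y0)&(P[...,1]<y1)).astype(np.uint8)
    k,l,st,ce=cv2.connectedComponentsWithStats(m)
    for i in range(1,k):
        if st[i,4]<8: continue
        q=P[l==i];r=cv2.minAreaRect(q[:,:2].astype(np.float32)*1000)
        print(n,'px',np.round(ce[i]),st[i,4],'mean',np.round(q.mean(0),3),'zmax',round(q[:,2].max(),3),'rect',np.round(r[0],1),np.round(r[1],1),round(r[2],1))
b=(.25,.7,-.35,.4)
for lo,hi in((.02,.13),(.05,.07),(.072,.13)): print(lo,hi);comps('top',P,b,lo,hi)
s=np.load('side0.npz');Q=cloud('side',s['d'])
for lo,hi in((.02,.13),(.05,.07)): print(lo,hi);comps('side',Q,b,lo,hi)
```

```text
0.02 0.13
top px [321. 163.] 397 mean [0.676 0.012 0.084] zmax 0.101 rect [677.7  12.4] [43. 59.] 0.4
top px [383. 160.] 96 mean [ 0.69  -0.158  0.066] zmax 0.088 rect [ 691.5 -163.5] [57.8 15.7] 88.9
top px [259. 240.] 804 mean [0.47  0.178 0.053] zmax 0.082 rect [473.6 177.2] [ 49.9 123.9] 64.6
top px [388. 240.] 51 mean [ 0.472 -0.176  0.047] zmax 0.063 rect [ 472.3 -176. ] [ 4.9 42.9] 71.1
top px [409. 247.] 82 mean [ 0.454 -0.231  0.046] zmax 0.061 rect [ 453.9 -232. ] [ 5.9 44.1] 72.8
top px [223. 284.] 546 mean [0.349 0.27  0.058] zmax 0.079 rect [347.8 274.3] [65.8 49.2] 26.8
0.05 0.07
top px [379. 161.] 14 mean [ 0.69 -0.15  0.06] zmax 0.068 rect [ 690.  -149.9] [26.9  3.1] 63.5
top px [321. 170.] 30 mean [0.662 0.011 0.061] zmax 0.07 rect [664.6  12.2] [16.8 52.8] 0.2
top px [255. 246.] 445 mean [0.451 0.187 0.062] zmax 0.069 rect [452.9 187.2] [48.7 78. ] 63.1
top px [389. 240.] 29 mean [ 0.472 -0.176  0.057] zmax 0.063 rect [ 472.3 -176. ] [ 4.9 42.9] 71.1
top px [410. 247.] 42 mean [ 0.454 -0.232  0.057] zmax 0.061 rect [ 454.1 -232.1] [ 5.3 42.5] 72.1
top px [221. 284.]
[... 968 characters left out ...]
9
side px [304. 274.] 255 mean [ 0.454 -0.232  0.041] zmax 0.062 rect [ 455.  -231.5] [ 7.2 42.3] 72.0
0.05 0.07
side px [211. 172.] 227 mean [0.348 0.266 0.06 ] zmax 0.07 rect [346.6 273.9] [70.7 51.6] 28.2
side px [252. 179.] 286 mean [0.45  0.18  0.061] zmax 0.07 rect [452.5 187.9] [55.5 79.3] 63.1
side px [347. 197.] 117 mean [ 0.672 -0.006  0.06 ] zmax 0.069 rect [671.8  -1.9] [22.9 56.8] 46.2
side px [384. 231.] 74 mean [ 0.69  -0.177  0.06 ] zmax 0.07 rect [ 690.3 -174.7] [ 8.5 39.8] 18.7
side px [302. 252.] 86 mean [ 0.472 -0.176  0.056] zmax 0.061 rect [ 472.2 -175.1] [ 9.1 43.9] 72.9
side px [305. 269.] 68 mean [ 0.455 -0.233  0.056] zmax 0.062 rect [ 454.8 -232.4] [ 5.5 42.5] 74.7
```

View pics/z1.png

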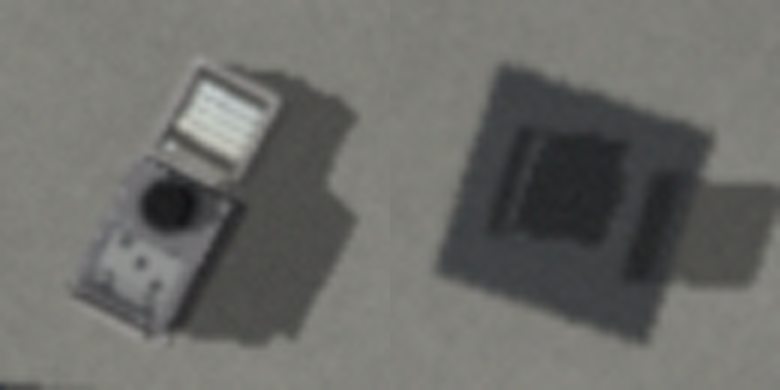

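The zoomed crop shows the counter at (160,250) with its black button at (168,205), on the bin side. The drum is towards the lower left and its pips are not certain yet. On the right, the dock plate has its two cheeks at (510,185) and (655,225).

From these I get the bay at (0.453, 0.1875), yaw −26.5°, top at 0.062, which is right. The dock is at (0.463, −0.204), yaw −17.5°. Next I move above the bay.

Request:
send_rows(newtons=40, targets=[{"travel": [-0.0288,-0.0189,0.0083],"delta_rot": [0,0,0],"grip": 1},{"travel": [-0.0288,-0.0189,0.0083],"delta_rot": [0,0,0],"grip": 1},{"travel": [-0.0288,-0.0189,0.0083],"delta_rot": [0,0,0],"grip": 1},{"travel": [-0.0288,-0.0189,0.0083],"delta_rot": [0,0,0],"grip": 1},{"travel": [-0.0288,-0.0189,0.0083],"delta_rot": [0,0,0],"grip": 1},{"travel": [-0.0288,-0.0189,0.0083],"delta_rot": [0,0,0],"grip": 1},{"travel": [-0.0288,-0.0189,0.0083],"delta_rot": [0,0,0],"grip": 1},{"travel": [-0.0288,-0.0189,0.0083],"delta_rot": [0,0,0],"grip": 1},{"travel": [-0.0288,-0.0189,0.0083],"delta_rot": [0,0,0],"grip": 1},{"travel": [-0.0288,-0.0189,0.0083],"delta_rot": [0,0,0],"grip": 1},{"travel": [-0.0288,-0.0189,0.0083],"delta_rot": [0,0,0],"grip": 1},{"travel": [-0.0288,-0.0189,0.0083],"delta_rot": [0,0,0],"grip": 1}])

```text
time_s: 1.1
eef_pos: [0.4534, 0.1864, 0.15]
eef_rot: [0.197, 0.98, -0.0, -0.0]
ft_force: [0.7, 0.3, -0.4]
opening: 0.0855
grasp_force: 0.0
```

Request:
send_rows(targets=[{"travel": [0,0,0],"delta_rot": [0,0,0.066],"grip": 1},{"travel": [0,0,0],"delta_rot": [0,0,0],"grip": 1},{"travel": [0,0,0],"delta_rot": [0,0,0],"grip": 1}])

```text
time_s: 1.35
eef_pos: [0.4528, 0.1878, 0.1502]
eef_rot: [0.229, 0.974, -0.0, -0.001]
ft_force: [-0.3, -0.1, -0.0]
opening: 0.0853
grasp_force: 0.0
```

```bash
cat >> h.py <<'E'
from scipy.spatial.transform import Rotation as R
def go(x,y,z,ydeg):
    s=bot.sense();r=R.from_quat(s['eef_rot']);M=r.as_matrix();p=s['eef_pos']
    yd=np.degrees(np.arctan2(M[1,1],M[0,1]))
    print('t',round(s['time_s'],2),'p',np.round(p,4),'yawY',round(yd,2),'tilt',np.round(M[:2,2],4),'open',round(s['opening'],4),'gf',round(s['grasp_force'],1),'ft',np.round(s['ft_force'],1))
    print('travel(tool)',np.round(M.T@(np.array([x,y,z])-p),4),'rotz',round(-np.radians((ydeg-yd+180)%360-180),3))
E
python3 -c "
from h import *
go(.4527,.1875,.039,63.5)"
```

```text
t 1.35 p [0.4528 0.1878 0.1502] yawY 63.57 tilt [-0.0014  0.0001] open 0.0853 gf 0.0 ft [-0.3 -0.1 -0. ]
travel(tool) [-0.0002 -0.0002  0.1112] rotz 0.001
```

Request:
send_rows(targets=[{"travel": [0,0,0.02],"grip": 1},{"travel": [0,0,0.03],"grip": 1},{"travel": [0,0,0.03],"grip": 1},{"travel": [0,0,0.02],"grip": 1},{"travel": [0,0,0.011],"grip": 1},{"travel": [0,0,0],"grip": 1}])

```text
schema error: expected keys travel, delta_rot, grip
```

Request:
send_rows(targets=[{"travel": [0,0,0],"grip": 0.3},{"travel": [0,0,0],"grip": 0.3},{"travel": [0,0,0],"grip": 0.15},{"travel": [0,0,0],"grip": 0.1},{"travel": [0,0,0],"grip": 0.0},{"travel": [0,0,0],"grip": -0.1},{"travel": [0,0,0],"grip": -0.1},{"travel": [0,0,0],"grip": -0.1}])

```text
schema error: expected keys travel, delta_rot, grip
```

Request:
send_rows(targets=[{"travel": [0,0,0.02],"delta_rot": [0,0,0],"grip": 1},{"travel": [0,0,0.03],"delta_rot": [0,0,0],"grip": 1},{"travel": [0,0,0.03],"delta_rot": [0,0,0],"grip": 1},{"travel": [0,0,0.02],"delta_rot": [0,0,0],"grip": 1},{"travel": [0,0,0.011],"delta_rot": [0,0,0],"grip": 1},{"travel": [0,0,0],"delta_rot": [0,0,0],"grip": 1}])

```text
time_s: 1.85
eef_pos: [0.4503, 0.1884, 0.0373]
eef_rot: [0.228, 0.974, -0.001, -0.003]
ft_force: [-0.6, 0.1, -0.5]
opening: 0.0856
grasp_force: 0.0
```

Request:
send_rows(targets=[{"travel": [0,0,0],"delta_rot": [0,0,0],"grip": 0.3},{"travel": [0,0,0],"delta_rot": [0,0,0],"grip": 0.3},{"travel": [0,0,0],"delta_rot": [0,0,0],"grip": 0.15},{"travel": [0,0,0],"delta_rot": [0,0,0],"grip": 0.1},{"travel": [0,0,0],"delta_rot": [0,0,0],"grip": 0.0},{"travel": [0,0,0],"delta_rot": [0,0,0],"grip": -0.1},{"travel": [0,0,0],"delta_rot": [0,0,0],"grip": -0.1},{"travel": [0,0,0],"delta_rot": [0,0,0],"grip": -0.1}])

```text
time_s: 2.52
eef_pos: [0.4546, 0.1884, 0.0415]
eef_rot: [0.229, 0.973, 0.001, 0.001]
ft_force: [-0.6, 0.2, 6.1]
opening: 0.0475
grasp_force: 40.4
```

Request:
send_rows(targets=[{"travel": [0,0,-0.004],"delta_rot": [0,0,0],"grip": -0.2},{"travel": [0,0,-0.008],"delta_rot": [0,0,0],"grip": -0.2},{"travel": [0,0,-0.012],"delta_rot": [0,0,0],"grip": -0.2},{"travel": [0,0,-0.016],"delta_rot": [0,0,0],"grip": -0.2},{"travel": [0,0,-0.016],"delta_rot": [0,0,0],"grip": -0.2},{"travel": [0,0,-0.016],"delta_rot": [0,0,0],"grip": -0.2},{"travel": [0,0,-0.016],"delta_rot": [0,0,0],"grip": -0.2},{"travel": [0,0,-0.008],"delta_rot": [0,0,0],"grip": -0.2},{"travel": [0,0,0],"delta_rot": [0,0,0],"grip": -0.2},{"travel": [0,0,0],"delta_rot": [0,0,0],"grip": -0.2}])

```text
time_s: 3.35
eef_pos: [0.4529, 0.188, 0.1356]
eef_rot: [0.229, 0.973, 0.0, 0.0]
ft_force: [-0.7, -1.3, -4.5]
opening: 0.0477
grasp_force: 42.5
```

```bash
python3 -c "
from h import *
go(.45,.0,.042,63.5)
a,d=snap('side');b,e=snap('top')
A=cv2.resize(a[110:210,190:290],(400,400),interpolation=2);B=cv2.resize(b[190:290,210:310],(400,400),interpolation=2)
cv2.imwrite('pics/lift.png',np.hstack([A,B])[:,:,::-1])"
```

```text
t 3.35 p [0.4529 0.188  0.1356] yawY 63.54 tilt [0.0001 0.    ] open 0.0477 gf 42.5 ft [-0.7 -1.3 -4.5]
travel(tool) [-0.0811 -0.1696  0.0936] rotz 0.001
```

View pics/lift.png

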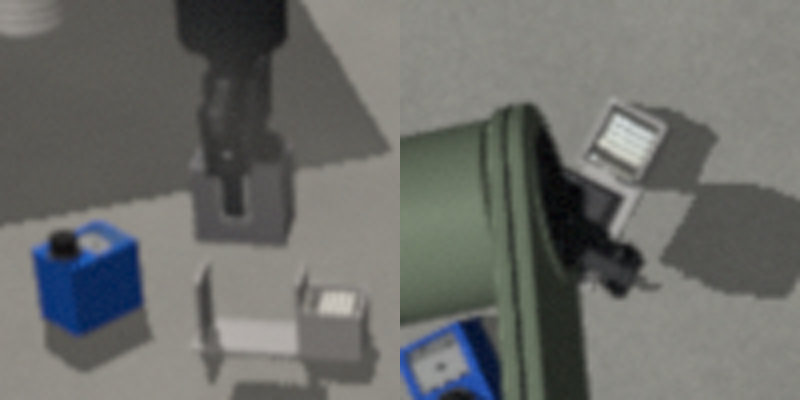

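The counter is lifted upright and is clear of the caddy (side crop, about (243,200)). I carry it to open worktop at (0.45, 0).

Request:
send_rows(targets=[{"travel": [-0.005,-0.0105,0],"delta_rot": [0,0,0],"grip": -0.2},{"travel": [-0.01,-0.021,0],"delta_rot": [0,0,0],"grip": -0.2},{"travel": [-0.01,-0.021,0],"delta_rot": [0,0,0],"grip": -0.2},{"travel": [-0.01,-0.021,0],"delta_rot": [0,0,0],"grip": -0.2},{"travel": [-0.01,-0.021,0],"delta_rot": [0,0,0],"grip": -0.2},{"travel": [-0.01,-0.021,0],"delta_rot": [0,0,0],"grip": -0.2},{"travel": [-0.01,-0.021,0.01],"delta_rot": [0,0,0],"grip": -0.2},{"travel": [-0.01,-0.021,0.02],"delta_rot": [0,0,0],"grip": -0.2},{"travel": [-0.005,-0.011,0.02],"delta_rot": [0,0,0],"grip": -0.2},{"travel": [0,0,0.02],"delta_rot": [0,0,0],"grip": -0.2},{"travel": [0,0,0.01],"delta_rot": [0,0,0],"grip": -0.2},{"travel": [0,0,0.005],"delta_rot": [0,0,0],"grip": -0.2}])

```text
time_s: 4.45
eef_pos: [0.4472, 0.0014, 0.0483]
eef_rot: [0.229, 0.973, -0.0, -0.003]
ft_force: [0.0, 0.8, -4.2]
opening: 0.0478
grasp_force: 42.7
```

Request:
send_rows(targets=[{"travel": [0,0,0.003],"delta_rot": [0,0,0],"grip": -0.2},{"travel": [0,0,0.002],"delta_rot": [0,0,0],"grip": -0.2},{"travel": [0,0,0],"delta_rot": [0,0,0],"grip": -0.2},{"travel": [0,0,0],"delta_rot": [0,0,0],"grip": -0.2}])

```text
time_s: 4.78
eef_pos: [0.4506, 0.0017, 0.0465]
eef_rot: [0.228, 0.974, 0.0, 0.001]
ft_force: [-0.0, 0.3, -4.0]
opening: 0.0473
grasp_force: 42.7
```

Still in the air at z = 0.0465. I lower it in small steps.

Request:
send_rows(targets=[{"travel": [0,0,0.003],"delta_rot": [0,0,0],"grip": -0.2},{"travel": [0,0,0.002],"delta_rot": [0,0,0],"grip": -0.2},{"travel": [0,0,0],"delta_rot": [0,0,0],"grip": -0.2},{"travel": [0,0,0],"delta_rot": [0,0,0],"grip": -0.2}])

```text
time_s: 5.12
eef_pos: [0.4496, 0.0016, 0.0407]
eef_rot: [0.229, 0.973, -0.0, -0.0]
ft_force: [0.1, -0.2, -4.6]
opening: 0.0478
grasp_force: 42.8
```

Request:
send_rows(targets=[{"travel": [0,0,0.001],"delta_rot": [0,0,0],"grip": -0.2},{"travel": [0,0,0.001],"delta_rot": [0,0,0],"grip": -0.2},{"travel": [0,0,0],"delta_rot": [0,0,0],"grip": -0.2}])

```text
time_s: 5.37
eef_pos: [0.4498, 0.0015, 0.0387]
eef_rot: [0.229, 0.973, 0.0, 0.0]
ft_force: [0.0, -0.4, -4.0]
opening: 0.0476
grasp_force: 43.0
```

Request:
send_rows(targets=[{"travel": [0,0,0.001],"delta_rot": [0,0,0],"grip": -0.2},{"travel": [0,0,0],"delta_rot": [0,0,0],"grip": -0.2},{"travel": [0,0,0],"delta_rot": [0,0,0],"grip": -0.2}])

```text
time_s: 5.62
eef_pos: [0.4498, 0.0015, 0.0386]
eef_rot: [0.229, 0.973, -0.0, -0.0]
ft_force: [-4.0, 0.5, 6.0]
opening: 0.047
grasp_force: 43.9
```

Contact at 0.0385, as expected. I release, rise, close the fingers and step aside to look.

Request:
send_rows(targets=[{"travel": [0,0,0],"delta_rot": [0,0,0],"grip": 0.3},{"travel": [0,0,0],"delta_rot": [0,0,0],"grip": 0.6},{"travel": [0,0,0],"delta_rot": [0,0,0],"grip": 1},{"travel": [0,0,0],"delta_rot": [0,0,0],"grip": 1},{"travel": [0,0,0],"delta_rot": [0,0,0],"grip": 1},{"travel": [0,0,-0.015],"delta_rot": [0,0,0],"grip": 1},{"travel": [0,0,-0.03],"delta_rot": [0,0,0],"grip": 1},{"travel": [0,0,-0.03],"delta_rot": [0,0,0],"grip": 1},{"travel": [0,0,-0.03],"delta_rot": [0,0,0],"grip": 1},{"travel": [0,0.01,-0.015],"delta_rot": [0,0,0],"grip": 1},{"travel": [0,0.03,0],"delta_rot": [0,0,0],"grip": 0},{"travel": [0,0.04,0],"delta_rot": [0,0,0],"grip": -1}])

```text
time_s: 6.62
eef_pos: [0.4866, 0.0723, 0.1597]
eef_rot: [0.231, 0.973, -0.0, 0.002]
ft_force: [0.3, -0.9, -0.5]
opening: 0.0639
grasp_force: 0.0
```

Request:
send_rows(targets=[{"travel": [0,0.04,0],"delta_rot": [0,0,0],"grip": -1},{"travel": [0,0.04,0],"delta_rot": [0,0,0],"grip": -1},{"travel": [0,0.03,0],"delta_rot": [0,0,0],"grip": -1},{"travel": [0,0.01,0],"delta_rot": [0,0,0],"grip": -1},{"travel": [0,0,0],"delta_rot": [0,0,0],"grip": -1},{"travel": [0,0,0],"delta_rot": [0,0,0],"grip": -1}])

```text
time_s: 7.12
eef_pos: [0.5382, 0.1803, 0.1571]
eef_rot: [0.228, 0.974, -0.001, -0.001]
ft_force: [0.3, -0.6, 0.1]
opening: 0.0003
grasp_force: 0.0
```

```bash
cat > look.py <<'E'
import sys
from h import *
def meas(fn):
    ims=[snap('top') for _ in range(4)]
    im=np.mean([i[0].astype(float) for i in ims],0).astype(np.uint8);d=ims[0][1]
    P=cloud('top',d);x,y=P[...,0],P[...,1];z=P[...,2]
    box=(abs(x-.45)<.09)&(abs(y)<.09)
    for lo,hi in((.03,.068),(.07,.09)):
        m=(box&(z>lo)&(z<hi));q=P[m]
        r=cv2.minAreaRect(q[:,:2].astype(np.float32)*1000);print(lo,m.sum(),np.round(q.mean(0),4),np.round(r[0],1),np.round(r[1],1),round(r[2],1))
    v,u=np.nonzero(box&(z>.03));cu,cv=int(u.mean()),int(v.mean())
    c=im[cv-18:cv+18,cu-18:cu+18]
    cv2.imwrite('pics/'+fn,cv2.resize(c,(576,576),interpolation=2)[:,:,::-1]);print(cu,cv)
meas(sys.argv[1])
go(.4668,-.007,.115,63.5)
E
python3 look.py drum1.png
```

```text
0.03 389 [0.447  0.0021 0.06  ] [449.4   1.1] [47.2 66. ] 63.6
0.07 49 [ 0.4666 -0.0072  0.0753] [466.   -8.3] [18.6 18.6] 0.5
318 212
t 7.32 p [0.5382 0.1791 0.1575] yawY 63.44 tilt [-0.0009 -0.0005] open -0.0002 gf 0.0 ft [-0.9 -1.1 -0.5]
travel(tool) [-0.0194 -0.1983  0.0426] rotz -0.001
```

View pics/drum1.png

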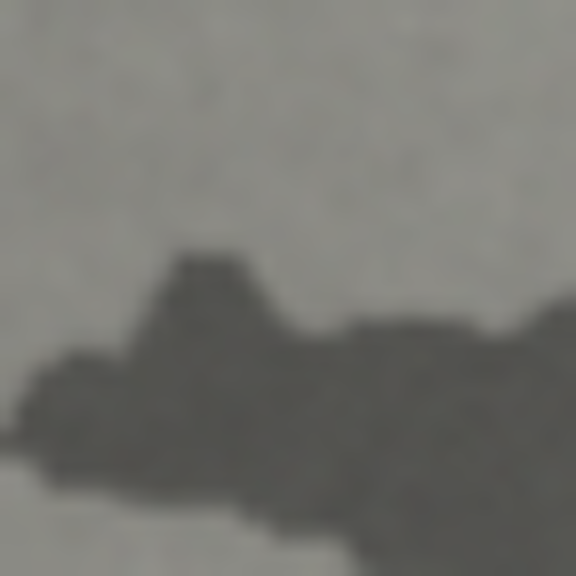

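That crop was off target: pixels with no depth pulled its centre away. The measurements themselves are right, with the counter at (0.4494, 0.0011) and the button at (0.466, −0.008). I crop again.

```bash
sed -i 's/box&(z>.03))/box\&(z>.03)\&(z<.09))/; s/(576,576)/(432,432)/' look.py; sed -i "s/^    cv2.imwrite.*/    s=snap('side')[0];T=np.array(bot.camera_params('side')['pose']);K=np.array(bot.camera_params('side')['mtx']);w=K@(T[:3,:3].T@(np.array([.45,0,.06])-T[:3,3]));a,b=(w[:2]\/w[2]).astype(int)\n    e=s[b-13:b+13,a-13:a+13]\n    cv2.imwrite('pics\/'+fn,np.hstack([cv2.resize(k,(390,390),interpolation=2) for k in(c[4:30,4:30],e)])[:,:,::-1]);print(cu,cv)/" look.py; python3 look.py drum2.png
```

```text
0.03 387 [0.447  0.0021 0.0599] [449.5   1. ] [47.2 65.9] 63.6
0.07 49 [ 0.4666 -0.0072  0.0753] [466.   -8.3] [18.6 18.6] 0.6
323 247
t 7.57 p [0.5387 0.18   0.1578] yawY 63.49 tilt [ 0.0001 -0.    ] open -0.0002 gf 0.0 ft [ 0.2 -0.4  0. ]
travel(tool) [-0.0191 -0.1994  0.0428] rotz -0.0
```

View pics/drum2.png

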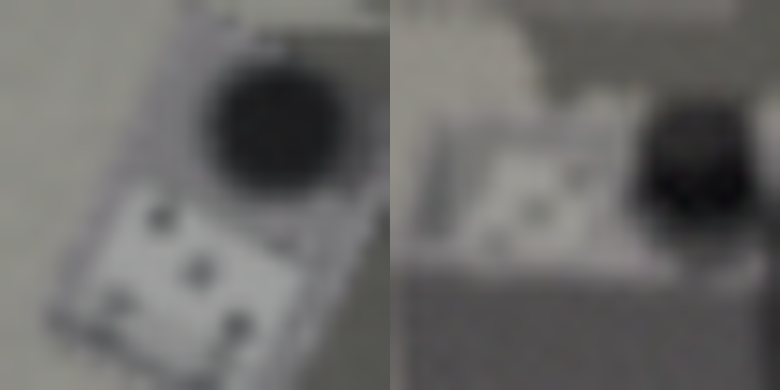

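The three clear pips lie on the diagonal at (160,215), (200,270) and (238,325). The fainter marks at (118,300) and (285,245) are 11 mm off-centre, outside the 18 mm face, so they belong to neighbouring faces. The side view agrees: the drum shows three, so three strokes are needed. I move over the button.

Request:
send_rows(targets=[{"travel": [-0.0013,-0.0134,0],"delta_rot": [0,0,0],"grip": -1},{"travel": [-0.003,-0.031,0],"delta_rot": [0,0,0],"grip": -1},{"travel": [-0.003,-0.031,0],"delta_rot": [0,0,0],"grip": -1},{"travel": [-0.003,-0.031,0],"delta_rot": [0,0,0],"grip": -1},{"travel": [-0.003,-0.031,0],"delta_rot": [0,0,0],"grip": -1},{"travel": [-0.003,-0.031,0.01],"delta_rot": [0,0,0],"grip": -1},{"travel": [-0.002,-0.021,0.015],"delta_rot": [0,0,0],"grip": -1},{"travel": [-0.0008,-0.01,0.015],"delta_rot": [0,0,0],"grip": -1},{"travel": [0,0,0.012],"delta_rot": [0,0,0],"grip": -1},{"travel": [0,0,0],"delta_rot": [0,0,0],"grip": -1},{"travel": [0,0,0],"delta_rot": [0,0,0],"grip": -1}])

```text
time_s: 8.48
eef_pos: [0.466, -0.0069, 0.1053]
eef_rot: [0.229, 0.973, -0.0, -0.001]
ft_force: [0.7, -0.5, 0.4]
opening: -0.0002
grasp_force: 0.0
```

Request:
send_rows(targets=[{"travel": [0,0,0.004],"delta_rot": [0,0,0],"grip": -1},{"travel": [0,0,0.003],"delta_rot": [0,0,0],"grip": -1},{"travel": [0,0,0.002],"delta_rot": [0,0,0],"grip": -1},{"travel": [0,0,0],"delta_rot": [0,0,0],"grip": -1}])

```text
time_s: 8.82
eef_pos: [0.4671, -0.0061, 0.0966]
eef_rot: [0.228, 0.974, -0.0, -0.0]
ft_force: [-0.1, -0.3, -0.8]
opening: -0.0001
grasp_force: 0.0
```

```bash
python3 -c "
from h import *
go(.4667,-.007,.094,63.5)"
```

```text
t 8.82 p [ 0.4671 -0.0061  0.0966] yawY 63.59 tilt [-0.0001  0.    ] open -0.0001 gf 0.0 ft [-0.1 -0.3 -0.8]
travel(tool) [-0.0001 -0.001   0.0026] rotz 0.002
```

Request:
send_rows(targets=[{"travel": [0,-0.001,0.003],"delta_rot": [0,0,0],"grip": -1},{"travel": [0,0,0.002],"delta_rot": [0,0,0],"grip": -1},{"travel": [0,0,0.002],"delta_rot": [0,0,0],"grip": -1},{"travel": [0,0,0],"delta_rot": [0,0,0],"grip": -1}])

```text
time_s: 9.15
eef_pos: [0.4672, -0.0073, 0.09]
eef_rot: [0.229, 0.973, 0.0, 0.001]
ft_force: [0.3, 0.5, 3.9]
opening: 0.0002
grasp_force: 1.9
```

Request:
send_rows(targets=[{"travel": [0,0,0.002],"delta_rot": [0,0,0],"grip": -1},{"travel": [0,0,0.002],"delta_rot": [0,0,0],"grip": -1},{"travel": [0,0,0.001],"delta_rot": [0,0,0],"grip": -1},{"travel": [0,0,0],"delta_rot": [0,0,0],"grip": -1}])

```text
time_s: 9.48
eef_pos: [0.467, -0.0074, 0.0846]
eef_rot: [0.229, 0.973, 0.0, 0.0]
ft_force: [1.7, -0.5, 1.6]
opening: -0.0
grasp_force: 1.0
```

Request:
send_rows(targets=[{"travel": [0,0,0.001],"delta_rot": [0,0,0],"grip": -1},{"travel": [0,0,0],"delta_rot": [0,0,0],"grip": -1},{"travel": [0,0,0],"delta_rot": [0,0,0],"grip": -1}])

```text
time_s: 9.73
eef_pos: [0.467, -0.0074, 0.084]
eef_rot: [0.229, 0.973, 0.0, 0.0]
ft_force: [-0.6, 0.5, 5.0]
opening: 0.0002
grasp_force: 2.4
```

Past the snap and just reaching the stop. One small step more.

Request:
send_rows(targets=[{"travel": [0,0,0.001],"delta_rot": [0,0,0],"grip": -1},{"travel": [0,0,0],"delta_rot": [0,0,0],"grip": -1},{"travel": [0,0,0],"delta_rot": [0,0,0],"grip": -1}])

```text
time_s: 9.98
eef_pos: [0.4671, -0.0074, 0.0839]
eef_rot: [0.229, 0.973, 0.0, 0.0]
ft_force: [-1.7, 2.5, 12.6]
opening: 0.0002
grasp_force: 5.8
```

12.6 N at the stop. I release fully, then repeat the same 14 mm stroke two more times, and move aside.

Request:
send_rows(targets=[{"travel": [0,0,-0.003],"delta_rot": [0,0,0],"grip": -1},{"travel": [0,0,-0.004],"delta_rot": [0,0,0],"grip": -1},{"travel": [0,0,-0.004],"delta_rot": [0,0,0],"grip": -1},{"travel": [0,0,-0.003],"delta_rot": [0,0,0],"grip": -1},{"travel": [0,0,0],"delta_rot": [0,0,0],"grip": -1},{"travel": [0,0,0],"delta_rot": [0,0,0],"grip": -1}])

```text
time_s: 10.48
eef_pos: [0.4661, -0.0073, 0.0964]
eef_rot: [0.229, 0.973, -0.0, -0.0]
ft_force: [0.1, -0.0, 0.5]
opening: 0.0001
grasp_force: 0.0
```

Request:
send_rows(targets=[{"travel": [0,0,0.002],"delta_rot": [0,0,0],"grip": -1},{"travel": [0,0,0.003],"delta_rot": [0,0,0],"grip": -1},{"travel": [0,0,0.003],"delta_rot": [0,0,0],"grip": -1},{"travel": [0,0,0.003],"delta_rot": [0,0,0],"grip": -1},{"travel": [0,0,0.001],"delta_rot": [0,0,0],"grip": -1},{"travel": [0,0,0.001],"delta_rot": [0,0,0],"grip": -1},{"travel": [0,0,0.001],"delta_rot": [0,0,0],"grip": -1},{"travel": [0,0,0],"delta_rot": [0,0,0],"grip": -1},{"travel": [0,0,0],"delta_rot": [0,0,0],"grip": -1}])

```text
time_s: 11.23
eef_pos: [0.4667, -0.0074, 0.0839]
eef_rot: [0.229, 0.973, -0.0, -0.0]
ft_force: [-4.1, 0.0, 14.0]
opening: 0.0002
grasp_force: 6.5
```

Request:
send_rows(targets=[{"travel": [0,0,-0.003],"delta_rot": [0,0,0],"grip": -1},{"travel": [0,0,-0.004],"delta_rot": [0,0,0],"grip": -1},{"travel": [0,0,-0.004],"delta_rot": [0,0,0],"grip": -1},{"travel": [0,0,-0.003],"delta_rot": [0,0,0],"grip": -1},{"travel": [0,0,0],"delta_rot": [0,0,0],"grip": -1},{"travel": [0,0,0],"delta_rot": [0,0,0],"grip": -1}])

```text
time_s: 11.73
eef_pos: [0.4666, -0.0073, 0.0967]
eef_rot: [0.229, 0.973, 0.0, 0.0]
ft_force: [-0.2, 0.4, 0.5]
opening: -0.0002
grasp_force: 0.0
```

Request:
send_rows(targets=[{"travel": [0,0,0.002],"delta_rot": [0,0,0],"grip": -1},{"travel": [0,0,0.003],"delta_rot": [0,0,0],"grip": -1},{"travel": [0,0,0.003],"delta_rot": [0,0,0],"grip": -1},{"travel": [0,0,0.003],"delta_rot": [0,0,0],"grip": -1},{"travel": [0,0,0.001],"delta_rot": [0,0,0],"grip": -1},{"travel": [0,0,0.001],"delta_rot": [0,0,0],"grip": -1},{"travel": [0,0,0.001],"delta_rot": [0,0,0],"grip": -1},{"travel": [0,0,0],"delta_rot": [0,0,0],"grip": -1},{"travel": [0,0,0],"delta_rot": [0,0,0],"grip": -1}])

```text
time_s: 12.48
eef_pos: [0.4668, -0.0074, 0.0839]
eef_rot: [0.229, 0.973, -0.0, -0.0]
ft_force: [-3.9, 0.8, 12.6]
opening: 0.0002
grasp_force: 6.2
```

Request:
send_rows(targets=[{"travel": [0,0,-0.003],"delta_rot": [0,0,0],"grip": -1},{"travel": [0,0,-0.004],"delta_rot": [0,0,0],"grip": -1},{"travel": [0,0,-0.004],"delta_rot": [0,0,0],"grip": -1},{"travel": [0,0,-0.003],"delta_rot": [0,0,0],"grip": -1},{"travel": [0,0,0],"delta_rot": [0,0,0],"grip": -1},{"travel": [0,0,-0.02],"delta_rot": [0,0,0],"grip": -1},{"travel": [0,0,-0.04],"delta_rot": [0,0,0],"grip": -1},{"travel": [0,0.03,0],"delta_rot": [0,0,0],"grip": -1},{"travel": [0,0.04,0],"delta_rot": [0,0,0],"grip": -1},{"travel": [0,0.04,0],"delta_rot": [0,0,0],"grip": -1},{"travel": [0,0.04,0],"delta_rot": [0,0,0],"grip": -1},{"travel": [0,0.04,0],"delta_rot": [0,0,0],"grip": -1}])

```text
time_s: 13.48
eef_pos: [0.5514, 0.1644, 0.1563]
eef_rot: [0.229, 0.973, -0.0, -0.0]
ft_force: [0.1, -0.3, -0.2]
opening: -0.0
grasp_force: 0.0
```

```bash
python3 look.py drum3.png
```

```text
0.03 390 [0.447  0.0021 0.0602] [449.4   1. ] [47.1 66. ] 63.7
0.07 49 [ 0.4666 -0.0072  0.0749] [466.   -8.3] [18.6 18.6] 0.5
323 247
t 13.73 p [0.5504 0.1625 0.1557] yawY 63.58 tilt [-0.0022 -0.0009] open -0.0001 gf 0.0 ft [-0.2  0.1  0.1]
travel(tool) [-0.0007 -0.1889  0.0411] rotz 0.001
```

View pics/drum3.png

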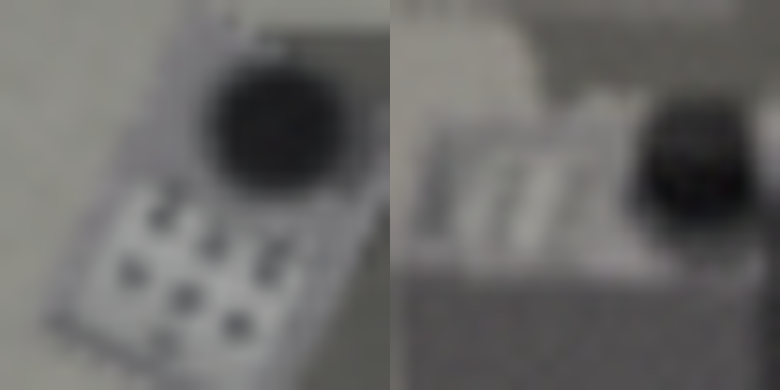

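The drum shows six: two rows of three pips at (160,210), (210,245), (265,265) and (130,270), (183,298), (237,325). The counter has not moved. I now regrip it across the short ends.

Request:
send_rows(targets=[{"travel": [0.0031,-0.0315,0],"delta_rot": [0,0,0],"grip": 1},{"travel": [0.0031,-0.0315,0],"delta_rot": [0,0,0],"grip": 1},{"travel": [0.0031,-0.0315,0],"delta_rot": [0,0,0],"grip": 1},{"travel": [0.0031,-0.0315,0],"delta_rot": [0,0,0],"grip": 1},{"travel": [0.0031,-0.0315,0],"delta_rot": [0,0,0],"grip": 1},{"travel": [0.0031,-0.0315,0],"delta_rot": [0,0,0],"grip": 1}])

```text
time_s: 14.23
eef_pos: [0.4481, -0.0003, 0.1563]
eef_rot: [0.23, 0.973, -0.0, -0.0]
ft_force: [0.3, -0.2, 0.1]
opening: 0.0726
grasp_force: 0.0
```

Request:
send_rows(targets=[{"travel": [0,0,0],"delta_rot": [0,0,0.12],"grip": 1},{"travel": [0,0,0],"delta_rot": [0,0,0.12],"grip": 1},{"travel": [0,0,0],"delta_rot": [0,0,0.12],"grip": 1},{"travel": [0,0,0],"delta_rot": [0,0,0.12],"grip": 1},{"travel": [0,0,0],"delta_rot": [0,0,0.12],"grip": 1},{"travel": [0,0,0],"delta_rot": [0,0,0.12],"grip": 1},{"travel": [0,0,0],"delta_rot": [0,0,0.12],"grip": 1},{"travel": [0,0,0],"delta_rot": [0,0,0.12],"grip": 1},{"travel": [0,0,0],"delta_rot": [0,0,0.12],"grip": 1},{"travel": [0,0,0],"delta_rot": [0,0,0.12],"grip": 1},{"travel": [0,0,0],"delta_rot": [0,0,0.12],"grip": 1},{"travel": [0,0,0],"delta_rot": [0,0,0.12],"grip": 1}])

```text
time_s: 15.23
eef_pos: [0.449, 0.0006, 0.1564]
eef_rot: [0.816, 0.578, -0.001, -0.0]
ft_force: [-0.5, -0.3, 1.2]
opening: 0.0855
grasp_force: 0.0
```

Request:
send_rows(targets=[{"travel": [0,0,0],"delta_rot": [0,0,0.12],"grip": 1},{"travel": [0,0,0],"delta_rot": [0,0,0.01],"grip": 1},{"travel": [0,0,0],"delta_rot": [0,0,0],"grip": 1},{"travel": [0,0,0],"delta_rot": [0,0,0],"grip": 1},{"travel": [0,0,0],"delta_rot": [0,0,0],"grip": 1}])

```text
time_s: 15.65
eef_pos: [0.45, 0.0015, 0.1566]
eef_rot: [0.85, 0.527, -0.0, -0.0]
ft_force: [0.9, -0.8, -1.4]
opening: 0.0854
grasp_force: 0.0
```

```bash
python3 -c "
from h import *
go(.4497,.0013,.038,-26.4)"
```

```text
t 15.65 p [0.45   0.0015 0.1566] yawY -26.37 tilt [-0.0002 -0.    ] open 0.0854 gf 0.0 ft [ 0.9 -0.8 -1.4]
travel(tool) [-0.0003 -0.0002  0.1186] rotz 0.001
```

Request:
send_rows(targets=[{"travel": [0,0,0.015],"delta_rot": [0,0,0],"grip": 1},{"travel": [0,0,0.03],"delta_rot": [0,0,0],"grip": 1},{"travel": [0,0,0.02],"delta_rot": [0,0,0],"grip": 1},{"travel": [0,0,0.02],"delta_rot": [0,0,0],"grip": 1},{"travel": [0,0,0.018],"delta_rot": [0,0,0],"grip": 1},{"travel": [0,0,0.01],"delta_rot": [0,0,0],"grip": 1},{"travel": [0,0,0.005],"delta_rot": [0,0,0],"grip": 1},{"travel": [0,0,0],"delta_rot": [0,0,0],"grip": 1}])

```text
time_s: 16.32
eef_pos: [0.4497, 0.002, 0.0379]
eef_rot: [0.85, 0.527, -0.001, -0.001]
ft_force: [-0.6, -0.1, -0.3]
opening: 0.0855
grasp_force: 0.0
```

Request:
send_rows(targets=[{"travel": [0,0,0],"delta_rot": [0,0,0],"grip": 0.6},{"travel": [0,0,0],"delta_rot": [0,0,0],"grip": 0.5},{"travel": [0,0,0],"delta_rot": [0,0,0],"grip": 0.4},{"travel": [0,0,0],"delta_rot": [0,0,0],"grip": 0.3},{"travel": [0,0,0],"delta_rot": [0,0,0],"grip": 0.2},{"travel": [0,0,0],"delta_rot": [0,0,0],"grip": 0.2},{"travel": [0,0,0],"delta_rot": [0,0,0],"grip": 0.2}])

```text
time_s: 16.9
eef_pos: [0.4516, 0.0017, 0.0399]
eef_rot: [0.85, 0.527, 0.001, 0.001]
ft_force: [-0.4, 0.2, 7.7]
opening: 0.0656
grasp_force: 47.8
```

```bash
python3 -c "
from h import *
go(.4633,-.2037,.14,-17.5)
a=np.load('top0.npz');im=a['im'];P=cloud('top',a['d'])
# base plate: dark pixels near dock at z~3mm
u0,v0=396,243
g=cv2.cvtColor(im,cv2.COLOR_RGB2GRAY);m=np.zeros_like(g);m[212:270,366:416]=(g[212:270,366:416]<75)
c=max(cv2.findContours(m,0,2)[0],key=cv2.contourArea)
q=np.array([ray('top',*p[0],.003)[:2] for p in cv2.convexHull(c)],np.float32)*1000
print(cv2.minAreaRect(q))"
```

```text
t 16.9 p [0.4516 0.0017 0.0399] yawY -26.41 tilt [ 0.0023 -0.0004] open 0.0656 gf 47.8 ft [-0.4  0.2  7.7]
travel(tool) [-0.1786  0.1021 -0.1   ] rotz -0.155
((463.171875, -205.36343383789062), (90.35533905029297, 86.20764923095703), 71.23682403564453)
```

Grip is good: opening 65.6 mm, 48 N. I lift, carry to above the dock and turn.

Request:
send_rows(targets=[{"travel": [0,0,-0.004],"delta_rot": [0,0,0],"grip": 0.2},{"travel": [0,0,-0.01],"delta_rot": [0,0,0],"grip": 0.2},{"travel": [0,0,-0.02],"delta_rot": [0,0,0],"grip": 0.2},{"travel": [0,0,-0.02],"delta_rot": [0,0,0],"grip": 0.2},{"travel": [0,0,-0.02],"delta_rot": [0,0,0],"grip": 0.2},{"travel": [-0.008,0.005,-0.016],"delta_rot": [0,0,0],"grip": 0.2},{"travel": [-0.017,0.01,-0.008],"delta_rot": [0,0,0],"grip": 0.2},{"travel": [-0.02,0.012,0],"delta_rot": [0,0,0],"grip": 0.2},{"travel": [-0.02,0.012,0],"delta_rot": [0,0,0],"grip": 0.2},{"travel": [-0.02,0.012,0],"delta_rot": [0,0,0],"grip": 0.2},{"travel": [-0.02,0.012,0],"delta_rot": [0,0,0],"grip": 0.2},{"travel": [-0.02,0.012,0],"delta_rot": [0,0,0],"grip": 0.2}])

```text
time_s: 17.9
eef_pos: [0.4609, -0.144, 0.1364]
eef_rot: [0.85, 0.527, -0.0, -0.001]
ft_force: [-0.1, 0.7, -4.9]
opening: 0.0657
grasp_force: 46.8
```

Request:
send_rows(targets=[{"travel": [-0.02,0.012,0],"delta_rot": [0,0,0],"grip": 0.2},{"travel": [-0.018,0.009,0],"delta_rot": [0,0,0],"grip": 0.2},{"travel": [-0.01,0.006,0],"delta_rot": [0,0,0],"grip": 0.2},{"travel": [-0.005,0.002,0],"delta_rot": [0,0,0],"grip": 0.2},{"travel": [0,0,0],"delta_rot": [0,0,-0.05],"grip": 0.2},{"travel": [0,0,0],"delta_rot": [0,0,-0.05],"grip": 0.2},{"travel": [0,0,0],"delta_rot": [0,0,-0.047],"grip": 0.2},{"travel": [0,0,0],"delta_rot": [0,0,0],"grip": 0.2},{"travel": [0,0,0],"delta_rot": [0,0,0],"grip": 0.2}])

```text
time_s: 18.65
eef_pos: [0.4639, -0.2028, 0.1364]
eef_rot: [0.809, 0.588, -0.0, -0.001]
ft_force: [0.7, -0.5, -5.3]
opening: 0.0654
grasp_force: 46.7
```

```bash
python3 -c "
from h import *
go(.4633,-.204,.043,-18)
for n in('side','top'):
  im,d=snap(n);P=cloud(n,d);x,y,z=P[...,0],P[...,1],P[...,2]
  # counter top / upper side faces and cheeks in dock frame
  c,s=np.cos(np.radians(-18)),np.sin(np.radians(-18));X=(x-.4633)*c+(y+.204)*s;Y=-(x-.4633)*s+(y+.204)*c
  for lo,hi in((.02,.055),(.075,.13)):
    m=(abs(X)<.032)&(abs(Y)<.04)&(z>lo)&(z<hi)&(d>0)
    if m.sum()>10: print(n,lo,m.sum(),'Y hist',np.histogram(Y[m]*1000,np.arange(-40,41,4))[0],'zmin',np.round(np.percentile(z[m],[1,99]),3))
  if n=='side': cv2.imwrite('pics/dock.png',cv2.resize(im[170:300,230:390],(800,600),interpolation=2)[:,:,::-1])
"
```

```text
t 18.65 p [ 0.4639 -0.2028  0.1364] yawY -18.02 tilt [-0.0009  0.001 ] open 0.0654 gf 46.7 ft [ 0.7 -0.5 -5.3]
travel(tool) [-0.0014 -0.0001  0.0934] rotz -0.0
side 0.02 419 Y hist [  0   1 169  46   0   0   0   0   0   0   0   0   0   0   0   0  97 106
   0   0] zmin [0.02  0.055]
side 0.075 339 Y hist [  0   0   0  23 305  11   0   0   0   0   0   0   0   0   0   0   0   0
   0   0] zmin [0.098 0.13 ]
top 0.02 27 Y hist [ 0  0  0  0  0  0  0  0  0  0  0  0  0  0  0  0  3 24  0  0] zmin [0.022 0.055]
top 0.075 57 Y hist [ 0  0  0  0  0  0  0  0  0  0  0  0  0  0  0 11 46  0  0  0] zmin [0.099 0.128]
```

View pics/dock.png

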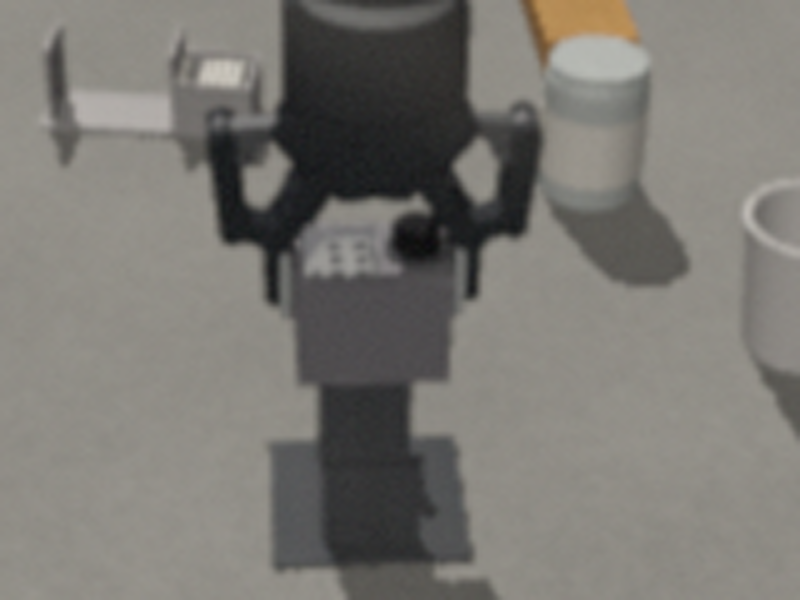

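The counter is upright above the dock, showing six at about (345,255), and the cheeks are symmetric about my dock estimate. I correct by 1.4 mm and lower it between the cheeks.

Request:
send_rows(targets=[{"travel": [-0.0014,0,0],"delta_rot": [0,0,0],"grip": 0.2},{"travel": [0,0,0.01],"delta_rot": [0,0,0],"grip": 0.2},{"travel": [0,0,0.015],"delta_rot": [0,0,0],"grip": 0.2},{"travel": [0,0,0.01],"delta_rot": [0,0,0],"grip": 0.2},{"travel": [0,0,0.005],"delta_rot": [0,0,0],"grip": 0.2},{"travel": [0,0,0.004],"delta_rot": [0,0,0],"grip": 0.2},{"travel": [0,0,0.004],"delta_rot": [0,0,0],"grip": 0.2},{"travel": [0,0,0],"delta_rot": [0,0,0],"grip": 0.2}])

```text
time_s: 19.42
eef_pos: [0.4636, -0.205, 0.088]
eef_rot: [0.809, 0.588, -0.0, -0.001]
ft_force: [-0.8, 0.3, -5.1]
opening: 0.0655
grasp_force: 46.6
```

Request:
send_rows(targets=[{"travel": [0,0,0.005],"delta_rot": [0,0,0],"grip": 0.2},{"travel": [0,0,0.006],"delta_rot": [0,0,0],"grip": 0.2},{"travel": [0,0,0.006],"delta_rot": [0,0,0],"grip": 0.2},{"travel": [0,0,0.006],"delta_rot": [0,0,0],"grip": 0.2},{"travel": [0,0,0.006],"delta_rot": [0,0,0],"grip": 0.2},{"travel": [0,0,0.004],"delta_rot": [0,0,0],"grip": 0.2},{"travel": [0,0,0.003],"delta_rot": [0,0,0],"grip": 0.2},{"travel": [0,0,0.002],"delta_rot": [0,0,0],"grip": 0.2},{"travel": [0,0,0],"delta_rot": [0,0,0],"grip": 0.2},{"travel": [0,0,0],"delta_rot": [0,0,0],"grip": 0.2}])

```text
time_s: 20.25
eef_pos: [0.464, -0.2052, 0.0507]
eef_rot: [0.809, 0.588, 0.0, 0.0]
ft_force: [0.4, -0.3, -4.3]
opening: 0.066
grasp_force: 46.7
```

Between the cheeks with no contact. I continue down in small steps.

Request:
send_rows(targets=[{"travel": [0,0,0.003],"delta_rot": [0,0,0],"grip": 0.2},{"travel": [0,0,0.002],"delta_rot": [0,0,0],"grip": 0.2},{"travel": [0,0,0.001],"delta_rot": [0,0,0],"grip": 0.2},{"travel": [0,0,0],"delta_rot": [0,0,0],"grip": 0.2},{"travel": [0,0,0],"delta_rot": [0,0,0],"grip": 0.2}])

```text
time_s: 20.67
eef_pos: [0.4639, -0.2051, 0.0446]
eef_rot: [0.809, 0.588, -0.0, -0.0]
ft_force: [0.9, 0.4, -4.4]
opening: 0.0656
grasp_force: 46.7
```

Request:
send_rows(targets=[{"travel": [0,0,0.001],"delta_rot": [0,0,0],"grip": 0.2},{"travel": [0,0,0.001],"delta_rot": [0,0,0],"grip": 0.2},{"travel": [0,0,0],"delta_rot": [0,0,0],"grip": 0.2},{"travel": [0,0,0],"delta_rot": [0,0,0],"grip": 0.2}])

```text
time_s: 21.0
eef_pos: [0.4642, -0.2053, 0.0429]
eef_rot: [0.809, 0.588, 0.0, 0.0]
ft_force: [0.3, -0.4, -2.8]
opening: 0.0658
grasp_force: 46.6
```

Request:
send_rows(targets=[{"travel": [0,0,0.001],"delta_rot": [0,0,0],"grip": 0.2},{"travel": [0,0,0],"delta_rot": [0,0,0],"grip": 0.2},{"travel": [0,0,0],"delta_rot": [0,0,0],"grip": 0.2}])

```text
time_s: 21.25
eef_pos: [0.4642, -0.2054, 0.0429]
eef_rot: [0.809, 0.588, -0.0, 0.0]
ft_force: [-3.2, 1.7, 5.2]
opening: 0.0653
grasp_force: 47.7
```

Seated at 0.0429, exactly as predicted. I release, rise and move away.

Request:
send_rows(targets=[{"travel": [0,0,0],"delta_rot": [0,0,0],"grip": 0.7},{"travel": [0,0,0],"delta_rot": [0,0,0],"grip": 1},{"travel": [0,0,0],"delta_rot": [0,0,0],"grip": 1},{"travel": [0,0,0],"delta_rot": [0,0,0],"grip": 1},{"travel": [0,0,0],"delta_rot": [0,0,0],"grip": 1},{"travel": [0,0,-0.01],"delta_rot": [0,0,0],"grip": 1},{"travel": [0,0,-0.03],"delta_rot": [0,0,0],"grip": 1},{"travel": [0,0,-0.03],"delta_rot": [0,0,0],"grip": 1},{"travel": [0,0,-0.03],"delta_rot": [0,0,0],"grip": 1},{"travel": [0,0,-0.03],"delta_rot": [0,0,0],"grip": 1},{"travel": [0.03,0,0],"delta_rot": [0,0,0],"grip": 1},{"travel": [0.04,0,0],"delta_rot": [0,0,0],"grip": 1}])

```text
time_s: 22.25
eef_pos: [0.4877, -0.1412, 0.1759]
eef_rot: [0.81, 0.586, 0.002, 0.004]
ft_force: [1.1, 0.0, -1.7]
opening: 0.0854
grasp_force: 0.0
```

Request:
send_rows(targets=[{"travel": [0.04,0,0],"delta_rot": [0,0,0],"grip": 1},{"travel": [0.04,0,0],"delta_rot": [0,0,0],"grip": 1},{"travel": [0.03,0,0],"delta_rot": [0,0,0],"grip": 1},{"travel": [0.01,0,0],"delta_rot": [0,0,0],"grip": 1},{"travel": [0,0,0],"delta_rot": [0,0,0],"grip": 1},{"travel": [0,0,0],"delta_rot": [0,0,0],"grip": 1}])

```text
time_s: 22.75
eef_pos: [0.5225, -0.0246, 0.172]
eef_rot: [0.809, 0.588, -0.0, 0.0]
ft_force: [-0.2, -0.4, 0.0]
opening: 0.0852
grasp_force: 0.0
```

```bash
python3 -c "
from h import *
go(.4633,-.204,.2,-18)
im,d=snap('top');P=cloud('top',d);x,y,z=P[...,0],P[...,1],P[...,2]
b=(abs(x-.4633)<.07)&(abs(y+.204)<.07)&(d>0)
for lo,hi in((.0615,.068),(.07,.09)):
  q=P[b&(z>lo)&(z<hi)];print(len(q),np.round(np.median(q,0),4),cv2.minAreaRect(q[:,:2].astype(np.float32)*1000))
s,_=snap('side')
cv2.imwrite('pics/fin.png',np.hstack([cv2.resize(im[225:265,375:415],(400,400),interpolation=2),cv2.resize(s[210:300,260:350],(400,400),interpolation=2)])[:,:,::-1])"
```

```text
t 22.75 p [ 0.5225 -0.0246  0.172 ] yawY -17.91 tilt [-0.     -0.0009] open 0.0852 gf 0.0 ft [-0.2 -0.4  0. ]
travel(tool) [-0.189  -0.0012 -0.0278] rotz 0.002
297 [ 0.4585 -0.2034  0.0635] ((462.3319396972656, -207.91038513183594), (52.26594543457031, 65.0721664428711), 71.08677673339844)
56 [ 0.4822 -0.2112  0.0779] ((481.0291748046875, -211.7291259765625), (18.598535537719727, 21.24428939819336), 0.14601396024227142)
```

View pics/fin.png

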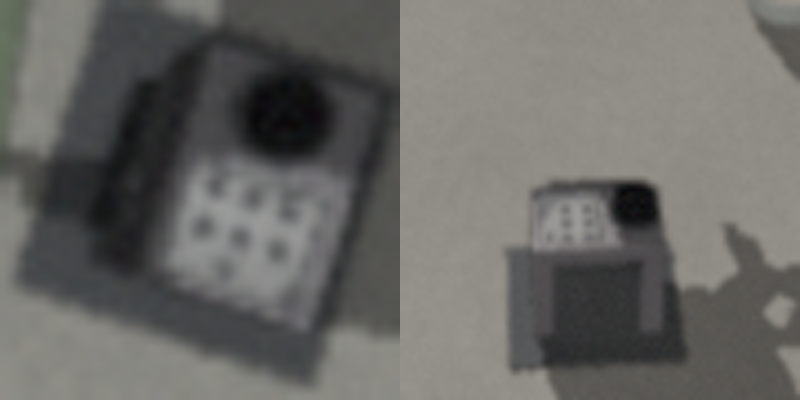

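The counter sits flat between the cheeks: its top is at 0.0635 and the button top at 0.078, both as expected. It shows six at about (240,225) in the top crop, and the robot is clear of everything.

```bash
python3 -c "
from rig import bot
print(bot.finish_job())"
```

```text
the job is handed in; nothing more can be done
None
```

The counter now sits fully home in the dock showing six pips, released with the arm clear, and the job is handed in at about 23 s of the 72 s allowed; the three button presses read no more than 14 N.

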